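# Mugs on the hooks, stoppers spread to dry

## Task

Set the rinsed things out to dry: hang every mug by its handle on the rack, one mug to a hook, and spread the heap of cork stoppers over the drying tray in a single layer, all inside the rim, with at least 30 mm of free space between any two of them. Leave the other things on the counter where they are.

Things in the scene. Friction and masses are not known exactly. Their poses are not given: they have to be found in the camera images.
- tray: fixed ceramic drying tray, 240 mm (its x) by 340 mm (its y); origin at the middle of the underside, z up. The rim is 6 mm thick and 14 mm high; the floor inside (228 x 328 mm) carries 17 ribs that run along x, 9 mm wide and 19 mm apart, whose tops lie 9 mm above the origin, and things rest on these
- rack: fixed rack: a wooden rail 400 mm long (along its y) with its top 193 mm above the counter, on two 12 mm posts at y = -185 and +185 mm. Origin on the counter under the rail's middle, z up. Three steel hooks stick out of the rail towards the rack's -x, 125 mm apart. Nothing of the rack is higher than 200 mm
- hook0 (a point): lowest point (wire centre line) of the hook at y = -125 mm of the rack; axes as the rack's; 65 mm in front of the rail's middle plane, 180 mm above the counter. The wire is 8 mm thick; from here it rises 4 mm back to the rail, and in front turns up to an end 28 mm further towards -x and 13 mm higher
- hook1 (a point): lowest point (wire centre line) of the hook at y = 0 mm of the rack; axes as the rack's; 65 mm in front of the rail's middle plane, 180 mm above the counter. The wire is 8 mm thick; from here it rises 4 mm back to the rail, and in front turns up to an end 28 mm further towards -x and 13 mm higher
- hook2 (a point): lowest point (wire centre line) of the hook at y = 125 mm of the rack; axes as the rack's; 65 mm in front of the rail's middle plane, 180 mm above the counter. The wire is 8 mm thick; from here it rises 4 mm back to the rail, and in front turns up to an end 28 mm further towards -x and 13 mm higher
- mug1: ceramic mug, 64 mm across, 75 mm tall, 200 g. Origin: middle of the underside; z to the mouth, +y to the handle. Handle: 8 mm round bar, a loop in the y-z plane from 12 to 64 mm up, out to y = 64 mm; its opening is y 32 to 56 mm, z 20 to 56 mm. Starts upright in the drying tray; two or three mugs are present. Once hung it swings a few seconds, then hangs handle uppermost
- mug1_eye (a point): centre of the opening in mug 1's handle: 44 mm from the mug's axis along its +y, 38 mm above its underside; axes as the mug's
- mug2: ceramic mug, 64 mm across, 75 mm tall, 200 g. Origin: middle of the underside; z to the mouth, +y to the handle. Handle: 8 mm round bar, a loop in the y-z plane from 12 to 64 mm up, out to y = 64 mm; its opening is y 32 to 56 mm, z 20 to 56 mm. Starts upright on the counter; two or three mugs are present. Once hung it swings a few seconds, then hangs handle uppermost
- mug2_eye (a point): centre of the opening in mug 2's handle: 44 mm from the mug's axis along its +y, 38 mm above its underside; axes as the mug's
- mug3: ceramic mug, 64 mm across, 75 mm tall, 200 g. Origin: middle of the underside; z to the mouth, +y to the handle. Handle: 8 mm round bar, a loop in the y-z plane from 12 to 64 mm up, out to y = 64 mm; its opening is y 32 to 56 mm, z 20 to 56 mm. Starts upright on the counter; two or three mugs are present. Once hung it swings a few seconds, then hangs handle uppermost
- mug3_eye (a point): centre of the opening in mug 3's handle: 44 mm from the mug's axis along its +y, 38 mm above its underside; axes as the mug's
- cork1: chunky cork jar stopper, a plain disc 40 mm across and 26 mm tall, 30 g. Origin: its middle; z is its axis. Starts in the heap at the tray's -y end: bottom layer, hardly 2 mm from its neighbours. All stoppers are alike; five or six are present
- cork2: chunky cork jar stopper, a plain disc 40 mm across and 26 mm tall, 30 g. Origin: its middle; z is its axis. Starts in the heap at the tray's -y end: bottom layer, hardly 2 mm from its neighbours. All stoppers are alike; five or six are present
- cork3: chunky cork jar stopper, a plain disc 40 mm across and 26 mm tall, 30 g. Origin: its middle; z is its axis. Starts in the heap at the tray's -y end: bottom layer, hardly 2 mm from its neighbours. All stoppers are alike; five or six are present
- cork4: chunky cork jar stopper, a plain disc 40 mm across and 26 mm tall, 30 g. Origin: its middle; z is its axis. Starts in the heap at the tray's -y end: standing on top of three others; may be absent. All stoppers are alike; five or six are present
- cork5: chunky cork jar stopper, a plain disc 40 mm across and 26 mm tall, 30 g. Origin: its middle; z is its axis. Starts in the heap at the tray's -y end: bottom layer, hardly 2 mm from its neighbours; may be absent. All stoppers are alike; five or six are present
- cork6: chunky cork jar stopper, a plain disc 40 mm across and 26 mm tall, 30 g. Origin: its middle; z is its axis. Starts in the heap at the tray's -y end: bottom layer, hardly 2 mm from its neighbours; may be absent. All stoppers are alike; five or six are present
- pump: bystander: chrome soap pump, 66 mm across, 161 mm tall, behind the tray. Origin: middle of the underside
- brush: bystander: plastic dish brush, 200 mm long, lying along x on the counter between tray and mugs. Origin: underside, near its middle
- pan_lid: bystander: upturned steel pan lid, 180 mm across, 42 mm high, right of the tray. Origin: middle of the underside
- scraper: bystander: grey silicone scraper, 200 mm long, 50 mm wide, lying flat behind the tray. Origin: underside, near its middle
- glass: bystander: drinking glass, 68 mm across, 100 mm tall, left of the rack. Origin: middle of the underside
- soap_bottle: bystander: clear plastic bottle, 64 mm across, 190 mm tall, left of the mugs. Origin: middle of the underside
Not all that is in view belongs to the job. What is shaped like the mug2 but red or yellow is not meant.

How it is judged:
By the outcome, as a careful person would: the job done as asked, in the order asked, and still so for the second after the job is handed in, with the robot touching nothing.
Of mug1, mug2, mug3 only 2 to 3 are there at a start; the rules pass over those that are not, and their reading is None.
Of cork4, cork5, cork6 only 2 to 3 are there at a start; the rules pass over those that are not, and their reading is None.
At some moment in a run one of cork1, cork2, cork3, cork4, cork5, cork6 may be knocked a few centimetres aside while the robot is not near it.
It also fails if it takes over 208 s, if anything falls off the work surface, if the arm or the gripper's body presses on something with over 40 N, if the wrist force passes 120 N, or if a joint passes its speed limit or range.

## Robot

A 6-joint arm with a two-finger parallel gripper is mounted at the origin on the work surface. World frame = base frame: x ahead of the robot, y to its left, z up, the work surface at z = 0. Lengths are in m, angles in rad, forces in N, time in s.
With the tool pointing down it reaches from about 0.325 to 0.9 m from the base axis. Payload 3.5 kg.
Tool frame: the origin (TCP) lies midway between the tips of the shut fingers; the grasp point (between the pads) lies 19 mm behind it (env.grip_point_offset is the distance from the TCP to the grasp point, in m); z points along the fingers, x is the direction in which the jaws open and shut, and the axes are right-handed (so a half turn about z gives the same grasp; the last joint's range is limited). The gripper opens to 85 mm and grips with 20 to 120 N. Pads are 22 mm wide; open, the fingers measure 114 mm over their backs; the gripper's body (76 mm by 85 mm) begins 54 mm behind the grasp point. The pads swing forward as they close: fully open they stand 13 mm farther back than shut.
Start: joints at [-1.251, 0.276, -0.026, 1.268, 0, 1.467], TCP at [0.256, -0.57, 0.231] pointing down, gripper open.
Joint ranges: [-3.12, 3.12], [-0.85, 1.88], [-1.08, 1.24], [-1.95, 2.15], [-1.57, 1.53], [-3.14, 3.14]. Speed limits (rad/s): [2.57, 2.57, 3.14, 3.14, 3.14, 3.14].

## Interface

Orientations are given as a 3x3 rotation matrix whose columns are the frame's x, y, z axes.
In Python, from plant import env, eoat, sense, eyes gives the robot as it stands. Calls block until the motion is done:
- env.movep(position, orientation): joint-space move of the TCP to a pose.
- env.move_l(position, speed=0.15, rot=None): straight line of the TCP; rot=None keeps the orientation; speed is the mean speed in m/s.
- env.movej(angles): joint-space move.
- eoat.gripper_to(opening, grip_force=None): opening from 0.0 (shut) to 1.0 (fully open); grip_force is the grip in N (None keeps the last); returns when the fingers have stopped.
- env.sleep(seconds).
- env.ik(position, orientation): joint angles nearest the present ones, or None.
- sense(): the state.
- eyes.grab_frame(name): name is "scene" or "top" or "wrist"; returns a dict with "color" (400x640x3 uint8, blue, green, red), "depth" (400x640 float32, m along the optical axis (not along the pixel's ray), 0 where there is no reading), "fx", "fy", "cx", "cy" (pixels), "position" and "attitude" of the camera in the world. Camera axes: x right, y down, z forward; pixel columns grow to the right and rows downward; lengths in m; the calibration is good to about 2 mm. A picture is of the moment at which its call begins.
A pose or a line that the arm cannot do raises env.Unreachable and nothing moves.
- env.sign_off(): hands the job in, once; it reports no verdict.
The state is a dict: "time": time; "joint_pos": joint angles; "qd": joint speeds; "effort": joint torques, N m; "eef_pos": TCP position; "eef_rot": TCP orientation; "ft_force": force on the tool from outside, world axes, zero at the start; "wrist_torque": the same for the moment, N m; "finger_gap": opening from 0.0 (shut) to 1.0 (fully open).
Only numpy, scipy, OpenCV 4.12 (cv2) and the standard library are available. Lean on these libraries where they do the work, as an engineer would, in place of code of your own. Each camera call takes 0.05 s, during which the arm holds its last target.

## Working session

There is one attempt and no reset: what is moved stays moved. The work goes in short steps, each a Python script; the robot and the scene stay as the last script left them, time stands still between calls to the robot, and variables do not carry over. Pictures are saved under pics/ and viewed, and the job is handed in when it is done.

```bash
ls -la; mkdir -p pics; python3 - <<'E'
from plant import env,eoat,sense,eyes
import cv2,numpy as np
np.set_printoptions(precision=3,suppress=True)
for n in ["scene","top","wrist"]:
    f=eyes.grab_frame(n); cv2.imwrite(f"pics/a_{n}.png",f["color"]); np.savez(f"pics/a_{n}.npz",**f)
    print(n,f["fx"],f["fy"],f["cx"],f["cy"],f["position"],f["attitude"])
s=sense();print(s)
E
```

```text
total 12
drwxr-xr-x  3 agent agent 4096 Dec  6 12:40 .
drwxr-xr-x 23 root  root  4096 Dec  6 12:40 ..
drwxr-xr-x  2 agent agent 4096 Dec  6 12:40 pics
scene 445.66789385532593 445.66789385532593 327.7634816204694 198.47513213818593 [1.391 0.62  1.064] [[-0.624  0.514 -0.589]
 [ 0.781  0.411 -0.469]
 [ 0.001 -0.753 -0.658]]
top 413.9772245825708 413.9772245825708 322.7231153942183 193.0479413396841 [ 0.362 -0.038  1.726] [[ 0.007 -0.993  0.116]
 [-1.    -0.005  0.013]
 [-0.012 -0.116 -0.993]]
wrist 278.39095230199325 278.39095230199325 317.6419507129056 202.99812384109015 [ 0.329 -0.536  0.372] [[ 0.411 -0.865 -0.288]
 [-0.912 -0.39  -0.127]
 [-0.002  0.315 -0.949]]
{'time': 0.15, 'joint_pos': array([-1.251,  0.277, -0.028,  1.268,  0.   ,  1.467]), 'qd': array([-0.   , -0.002,  0.004, -0.   ,  0.   ,  0.001]), 'effort': array([  0.   , -44.606,  29.564,   0.011,  -0.   ,   0.   ]), 'eef_pos': array([ 0.256, -0.569,  0.23 ]), 'eef_rot': array([[ 0.41 , -0.912, -0.001],
       [-0.912, -0.41 ,  0.002],
       [-0.002, -0.   , -1.   ]]), 'ft_force': array([-0.242, -0.279,  0.08 ]), 'wrist_torque': array([-0.046, -0.012,  0.004]), 'finger_gap': 1.0023736590403294}
```

View pics/a_scene.png

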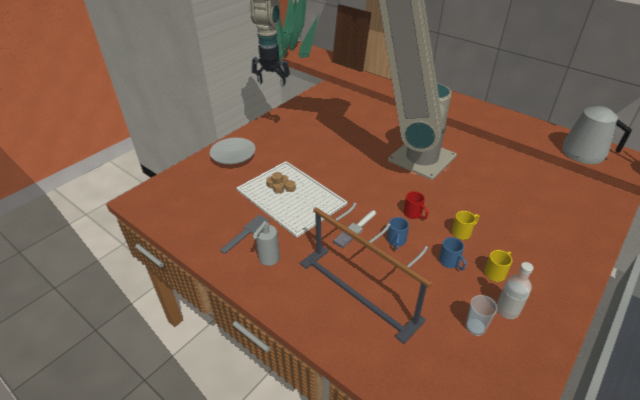

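View pics/a_top.png

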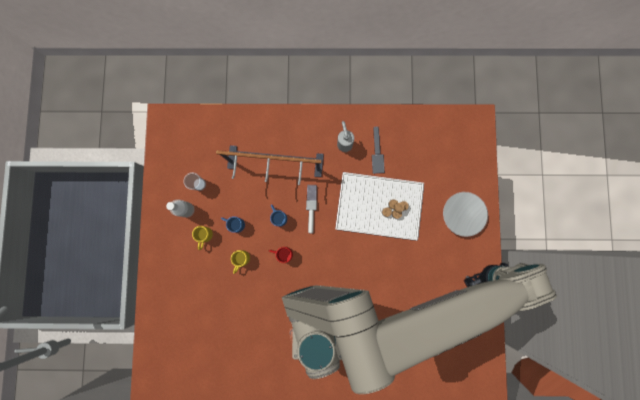

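View pics/a_wrist.png

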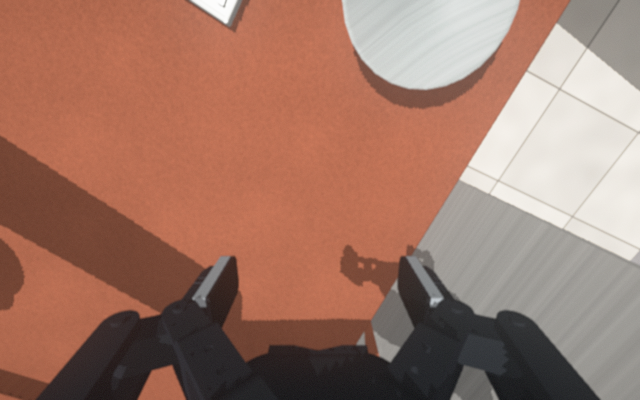

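Only two blue mugs are present, and none in the tray; the red and yellow ones are decoys. I'll zoom in on the heap and rack and measure.

```bash
cat > h.py <<'E'
import cv2,numpy as np
np.set_printoptions(precision=4,suppress=True)
def ray(f,u,v):
    d=np.array([(u-f["cx"])/f["fx"],(v-f["cy"])/f["fy"],1.0]); return np.array(f["position"]),np.array(f["attitude"])@d
def plane(f,u,v,z):
    o,d=ray(f,u,v); return o+d*(z-o[2])/d[2]
def cloud(f):
    v,u=np.mgrid[0:400,0:640]; z=f["depth"].astype(float)
    P=np.stack([(u-float(f["cx"]))/float(f["fx"])*z,(v-float(f["cy"]))/float(f["fy"])*z,z],-1)
    return P@np.array(f["attitude"]).T+np.array(f["position"]), z>0
def proj(f,p):
    c=np.array(f["attitude"]).T@(np.array(p)-f["position"]); return c[0]/c[2]*f["fx"]+f["cx"],c[1]/c[2]*f["fy"]+f["cy"]
def crop(f,u0,v0,u1,v1,s,name):
    c=cv2.resize(f["color"][v0:v1,u0:u1],None,fx=s,fy=s,interpolation=cv2.INTER_CUBIC); cv2.imwrite(name,c)
E
python3 - <<'E'
from h import *
T=dict(np.load("pics/a_top.npz"));S=dict(np.load("pics/a_scene.npz"))
crop(T,320,160,440,250,6,"pics/b_tray.png");crop(T,160,130,360,280,4,"pics/b_rack.png");crop(S,300,170,500,320,4,"pics/b_srack.png")
crop(S,230,155,350,245,6,"pics/b_stray.png")
for n,f in(("top",T),("scene",S)):
    P,ok=cloud(f); hsv=cv2.cvtColor(f["color"],cv2.COLOR_BGR2HSV)
    m=cv2.inRange(hsv,(100,90,40),(130,255,255)); 
    k,l,st,c=cv2.connectedComponentsWithStats(m)
    for i in range(1,k):
        if st[i,4]>60:
            q=P[(l==i)&ok]; print(n,st[i],c[i],q.min(0),q.max(0),np.median(q,0))
    m=cv2.inRange(hsv,(0,0,190),(180,60,255))
    if n=="top":
        m[:150]=0;m[250:]=0;m[:,:325]=0;m[:,435:]=0
        c=max(cv2.findContours(m,0,1)[0],key=cv2.contourArea); r=cv2.minAreaRect(c); print(r)
        b=cv2.boxPoints(r)
        for p in b: print(p,plane(f,*p,0.014))
    # depth quality
    print(P[200,300],f["depth"].min(),f["depth"].max())
E
```

```text
top [271 206  16  20 188] [278.2979 217.5372] [ 0.4246  0.1329 -0.0044] [0.5015 0.1933 0.0806] [0.4566 0.1694 0.0086]
top [226 217  18  15 199] [234.8392 224.201 ] [ 0.3998  0.3073 -0.0053] [0.4558 0.3723 0.0833] [0.4302 0.3482 0.0126]
((379.45196533203125, 205.66473388671875), (82.36898040771484, 57.7652587890625), 7.4958577156066895)
[334.8515 228.9278] [ 0.4125 -0.0665  0.014 ]
[342.3873 171.6562] [ 0.6517 -0.0972  0.014 ]
[424.0524 182.4016] [ 0.608  -0.4372  0.014 ]
[416.5166 239.6732] [ 0.3707 -0.4014  0.014 ]
[ 0.533   0.0799 -0.002 ] 0.0 2.6395855
scene [388 218  20  31 459] [397.4728 231.4183] [0.4284 0.1344 0.0052] [0.516  0.1963 0.0773] [0.4747 0.1684 0.0496]
scene [440 238  26  31 544] [451.4026 252.4614] [0.4016 0.3113 0.0046] [0.4694 0.3977 0.0789] [0.4522 0.343  0.0481]
[ 0.5129 -0.2078  0.005 ] 0.0 3.9985693
```

View pics/b_tray.png

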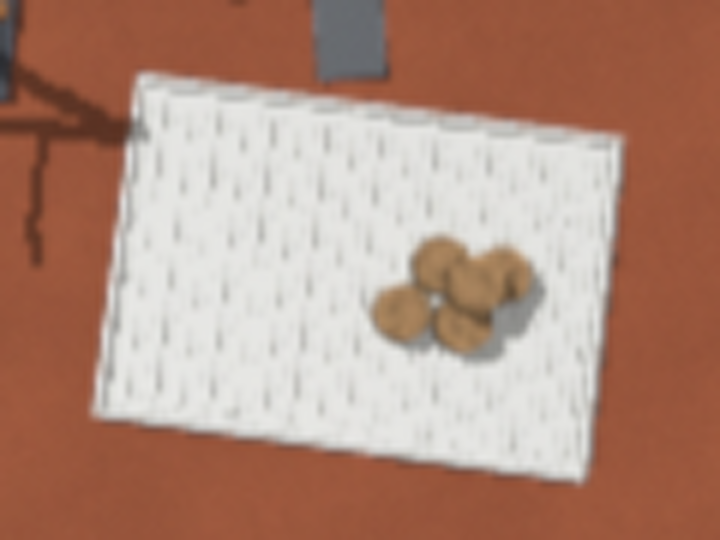

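View pics/b_rack.png

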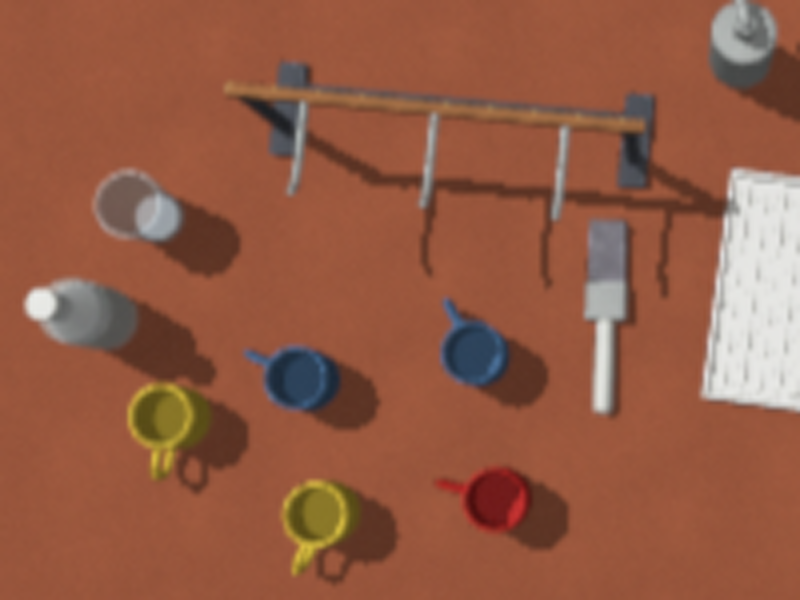

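View pics/b_srack.png

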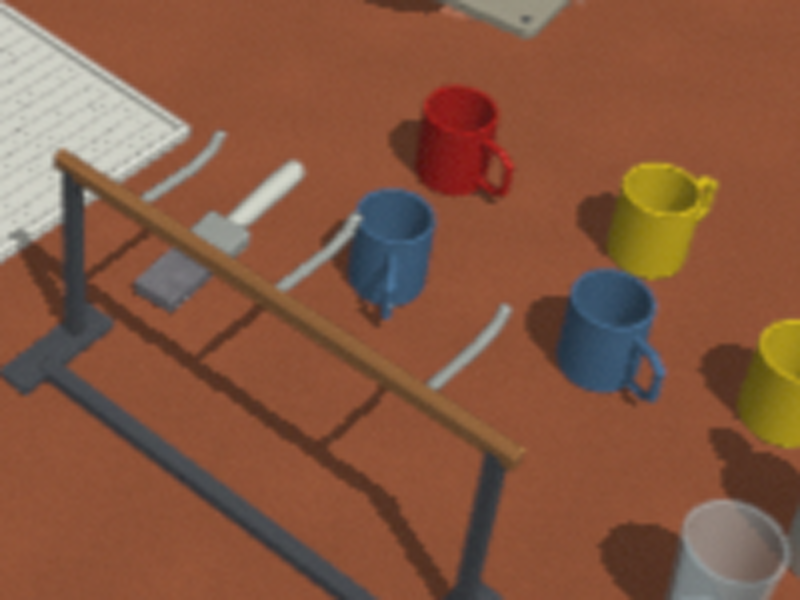

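View pics/b_stray.png

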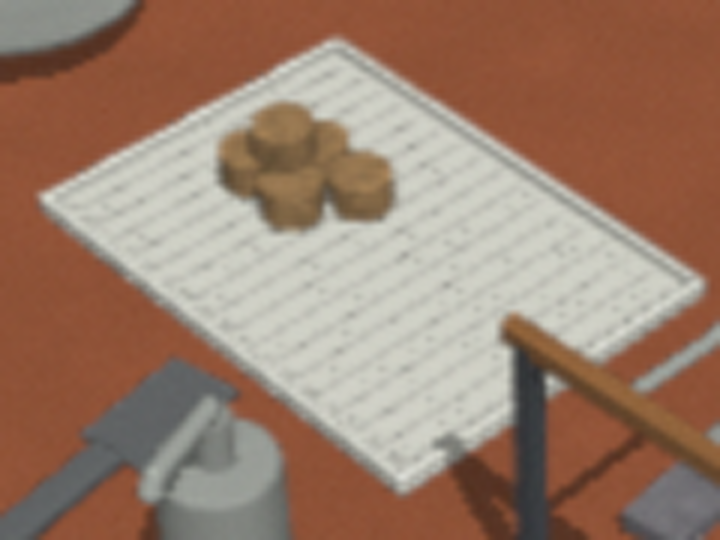

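The pictures show two blue mugs, at top-view pixels (278,218) and (235,224), with handles pointing towards the rack and to the left. The heap has five corks, four on the bottom and one on top, around (396,210). Hook tips are at about (299,184), (266,181) and (233,178). Next I'll take a close wrist view of the mugs and rack.

```bash
python3 - <<'E'
from plant import env,eoat,sense,eyes
from h import *
T=dict(np.load("pics/a_top.npz"));S=dict(np.load("pics/a_scene.npz"))
for p in [(298.75,184.25),(266,181.25),(233,177.75)]: print("tip top",plane(T,*p,0.195))
for p in [(222,135),(355,220),(506,310)]: print("tip scene",plane(S,p[0]/4+300,p[1]/4+170,0.195))
R=np.array([[0,-1,0],[-1,0,0],[0,0,-1.]])
env.movep([0.52,0.20,0.36],R)
f=eyes.grab_frame("wrist"); cv2.imwrite("pics/c_wrist.png",f["color"]); np.savez("pics/c_wrist.npz",**f)
s=sense();print(s["time"],s["eef_pos"],s["joint_pos"],f["position"])
f=eyes.grab_frame("wrist")
E
```

```text
tip top [0.5726 0.0719 0.195 ]
tip top [0.5833 0.1948 0.195 ]
tip top [0.5959 0.3191 0.195 ]
tip scene [0.5815 0.0783 0.195 ]
tip scene [0.5954 0.2022 0.195 ]
tip scene [0.6046 0.3255 0.195 ]
3.8167 [0.5201 0.1997 0.3599] [ 0.2506  0.1164  0.0444  1.4989 -0.0001 -2.8903] [0.5998 0.2001 0.5018]
```

View pics/c_wrist.png

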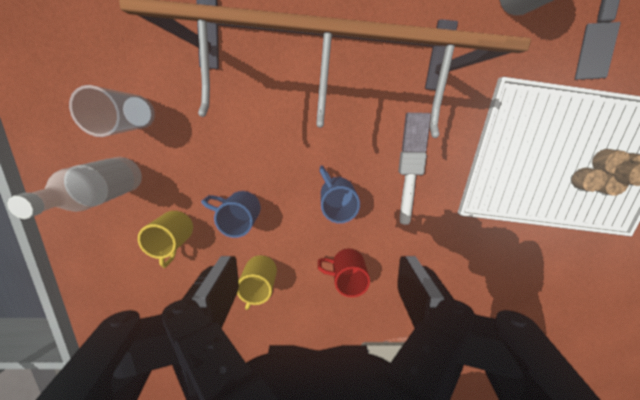

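```bash
python3 - <<'E'
from h import *
W=dict(np.load("pics/c_wrist.npz"))
crop(W,190,150,390,270,4,"pics/d_mugs.png");crop(W,110,0,530,140,1.9,"pics/d_rail.png")
hsv=cv2.cvtColor(W["color"],cv2.COLOR_BGR2HSV)
P,ok=cloud(W)
m=cv2.inRange(hsv,(100,90,30),(130,255,255))
k,l,st,c=cv2.connectedComponentsWithStats(m)
for i in range(1,k):
    if st[i,4]>200:
        print(st[i]); q=P[(l==i)&ok]; 
        rim=q[(q[:,2]>0.067)&(q[:,2]<0.085)]
        (cx,cy),r=cv2.minEnclosingCircle(rim[:,:2].astype(np.float32)); print("rim",len(rim),cx,cy,r,q[:,2].max())
        A=np.c_[2*rim[:,:2],np.ones(len(rim))]; s=np.linalg.lstsq(A,(rim[:,:2]**2).sum(1),rcond=None)[0]; print("fit",s[:2],np.sqrt(s[2]+s[0]**2+s[1]**2))
        far=q[np.hypot(*(q[:,:2]-[cx,cy]).T)>0.045]; far=far[far[:,2]>0.012]
        if len(far): 
            d=far[:,:2].mean(0)-[cx,cy]; print("handle",len(far),np.degrees(np.arctan2(d[1],d[0])),np.hypot(*(far[:,:2]-[cx,cy]).T).max(),far.mean(0))
for p in [(435,132),(320,122),(203,112)]: print(plane(W,*p,0.197),P[p[1]-3,p[0]])
E
```

```text
[0.5782 0.075  0.197 ] [0.581  0.0737 0.1928]
[0.5885 0.1974 0.197 ] [0.5914 0.1973 0.1925]
[0.5985 0.3191 0.197 ] [0.6015 0.3202 0.1932]
```

View pics/d_mugs.png

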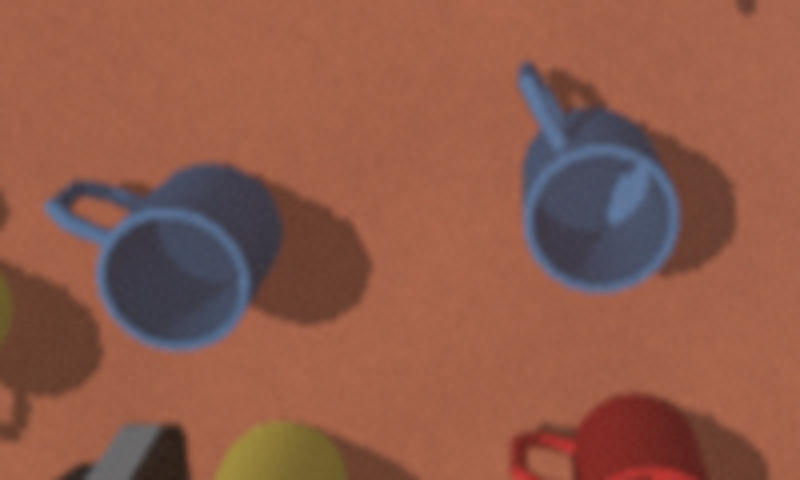

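View pics/d_rail.png

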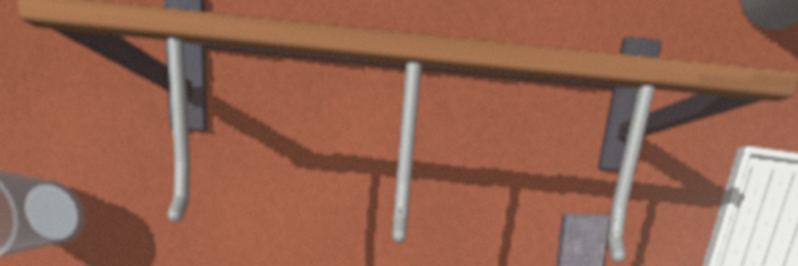

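```bash
python3 - <<'E'
from h import *
T=dict(np.load("pics/a_top.npz"));W=dict(np.load("pics/c_wrist.npz"))
for n,f in(("W",W),("T",T)):
    P,ok=cloud(f);hsv=cv2.cvtColor(f["color"],cv2.COLOR_BGR2HSV).astype(int)
    reg=ok&(P[...,0]>0.53)&(P[...,0]<0.75)&(P[...,1]>-0.02)&(P[...,1]<.45)&(P[...,2]>0.165)&(P[...,2]<.21)
    rail=reg&(hsv[...,1]>110)&(P[...,2]>0.18); wire=reg&(hsv[...,1]<70)
    q=P[rail]; a,b=np.polyfit(q[:,1],q[:,0],1); print(n,"rail slope",a,np.degrees(np.arctan(a)),"x at y=.2",a*.2+b,"y range",q[:,1].min(),q[:,1].max(),"zmed",np.median(q[:,2]),"width",np.percentile(q[:,0]-a*q[:,1]-b,[2,98]))
    w=P[wire]; ys=np.round((w[:,1]-.2)/.12).astype(int)
    for k in(-1,0,1):
        g=w[abs(w[:,1]-(.203+.124*k))<.03]
        if len(g)>3: print(k,len(g),"xmin",g[:,0].min(),"at",g[g[:,0].argsort()[:4]].mean(0),"line y(x)",np.polyfit(g[:,0],g[:,1],1), "z@",[round(float(np.median(g[abs(g[:,0]-x)<.006][:,2])),4) if (abs(g[:,0]-x)<.006).any() else None for x in(.585,.6,.61,.62,.63)])
    # mugs
    m=(((hsv[...,0]>100)&(hsv[...,0]<130)&(hsv[...,1]>60))).astype(np.uint8)
    k,l,st,c=cv2.connectedComponentsWithStats(m)
    for i in range(1,k):
        q=P[(l==i)&ok]
        if len(q)<100 or not(.35<np.median(q[:,0])<.55): continue
        rim=q[(q[:,2]>0.068)&(q[:,2]<0.085)]
        for it in range(3):
            A=np.c_[2*rim[:,:2],np.ones(len(rim))]; s=np.linalg.lstsq(A,(rim[:,:2]**2).sum(1),rcond=None)[0];r=np.sqrt(s[2]+s[0]**2+s[1]**2)
            e=np.hypot(*(rim[:,:2]-s[:2]).T)-r; rim=rim[abs(e)<0.004]
        d=q[:,:2]-s[:2]; far=(np.hypot(*d.T)>.042)&(q[:,2]>.012)&(q[:,2]<.068); dd=d[far].mean(0) if far.any() else [0,0]
        print("mug",s[:2],r,len(rim),"handle",far.sum(),np.degrees(np.arctan2(dd[1],dd[0])),np.hypot(*d[far].T).max() if far.any() else 0)
E
```

```text
W rail slope 0.08654337241759989 4.94624582812467 x at y=.2 0.6796406650572628 y range -0.009593962293687697 0.38896429544629285 zmed 0.19168494426776175 width [-0.005   0.0066]
-1 750 xmin 0.572681940237052 at [0.5732 0.0735 0.1936] line y(x) [-0.0875  0.1248] z@ [0.1872, 0.1833, 0.1825, 0.1836, 0.1842]
0 703 xmin 0.5842381433756273 at [0.5843 0.1979 0.1943] line y(x) [-0.0865  0.2485] z@ [0.1951, 0.1857, 0.1835, 0.1827, 0.1834]
1 777 xmin 0.5944832548256074 at [0.5952 0.3221 0.193 ] line y(x) [-0.0933  0.3772] z@ [None, 0.1932, 0.1857, 0.1837, 0.1826]
mug [0.4566 0.164 ] 0.029369972732677885 271 handle 53 29.03780268039265 0.06276154908106468
mug [0.4303 0.3394] 0.02936299186447136 259 handle 41 65.11926970282609 0.06076735459314636
T rail slope 0.09076976557062699 5.186511486861186 x at y=.2 0.6768875860641163 y range -0.006773820677455772 0.3879361023766202 zmed 0.19151410672410019 width [-0.0057  0.007 ]
-1 49 xmin 0.5732339651123188 at [0.5756 0.073  0.1938] line y(x) [-0.0925  0.127 ] z@ [0.1855, 0.1834, 0.1834, 0.1805, 0.1818]
0 49 xmin 0.5841477921016609 at [0.5861 0.1967 0.1951] line y(x) [-0.0836  0.2465] z@ [0.1952, 0.1866, 0.184, 0.1828, 0.1823]
1 53 xmin 0.5940674004641139 at [0.5986 0.3218 0.1959] line y(x) [-0.0067  0.3236] z@ [None, 0.1933, 0.1874, 0.1847, 0.1825]
mug [0.4525 0.1634] 0.028997467879134355 30 handle 8 28.736495880364696 0.057456613153166254
mug [0.4264 0.3396] 0.029496487388073565 34 handle 5 63.258909116082314 0.06073439949165045
```

Depth is clean. The rack is yawed −5° with its origin at about (0.679, 0.190). I'll plan the hangs on the two outer hooks, each tilted outward, and check IK.

```bash
cat > plan.py <<'E'
from h import *
YW=np.radians(-5.0)
RX=np.array([np.cos(YW),np.sin(YW),0]);RY=np.array([-np.sin(YW),np.cos(YW),0]);Z=np.array([0,0,1.])
ORG=np.array([0.679,0.190,0])
HK=[ORG-.065*RX+RY*y+Z*.18 for y in(-.125,0,.125)]
MUG={"A":(np.array([.4560,.1638]),np.radians(29.0)),"B":(np.array([.4298,.3395]),np.radians(64.5))}
GZ=.022  # TCP height above the mug's underside
def down(h): # tool x at heading h, z down
    x=np.array([np.cos(h),np.sin(h),0]); z=-Z; return np.c_[x,np.cross(z,x),z]
def grasp(m,s=1):
    c,h=MUG[m]; return down(h-np.pi/2+(0 if s>0 else np.pi))
def hang(k,sgn,th,s=1):
    """handle towards sgn*RY, tilted th up; returns R, fn(eye pos)->tcp"""
    my=np.cos(th)*sgn*RY+np.sin(th)*Z; mz=np.cos(th)*Z-np.sin(th)*sgn*RY; mx=np.cross(my,mz)
    x=s*mx; z=-mz; R=np.c_[x,np.cross(z,x),z]
    return R,lambda e: e-.044*my-(.038-GZ)*mz
E
python3 - <<'E'
from plant import env,eoat,sense,eyes
from plan import *
print(HK)
W=dict(np.load("pics/c_wrist.npz"));P,ok=cloud(W)
hsv=cv2.cvtColor(W["color"],cv2.COLOR_BGR2HSV).astype(int)
for n,lo,hi in(("yel",20,35),("red",-1,3)):
    m=((hsv[...,0]>lo)&(hsv[...,0]<hi)&(hsv[...,1]>170)).astype(np.uint8);k,l,st,c=cv2.connectedComponentsWithStats(m)
    for i in range(1,k):
        q=P[(l==i)&ok];q=q[(q[:,2]>.066)&(q[:,2]<.085)]
        if len(q)>40: print(n,(q.min(0)+q.max(0))[:2]/2,(q.max(0)-q.min(0))[:2])
print("glass",plane(W,97,110,.1))
for m in"AB":
    for s in(1,-1):
        print(m,s,"grasp",env.ik([*MUG[m][0],GZ],grasp(m,s)),env.ik([*MUG[m][0],.2],grasp(m,s)) is not None)
for k,sg in((0,1),(2,-1),(2,1)):
  for deg in(20,40):
    for s in(1,-1):
        R,t=hang(k,sg,np.radians(deg),s)
        print(k,sg,deg,s,*[env.ik(t(HK[k]+RX*a+Z*b),R) for a,b in((-.1,.007),(-.004,.007),(-.004,-.012))])
E
```

```text
[array([0.6034, 0.0711, 0.18  ]), array([0.6142, 0.1957, 0.18  ]), array([0.6251, 0.3202, 0.18  ])]
red [0.3112 0.1387] [0.0623 0.0607]
glass [0.6008 0.5016 0.1   ]
A 1 grasp [ 0.2113  0.2449 -0.5683  0.7576  0.      2.8468] True
A -1 grasp [ 0.2113  0.2449 -0.5683  0.7576  0.     -0.2948] True
B 1 grasp [ 0.5505  0.3391 -0.4321  0.7996  0.      2.5664] True
B -1 grasp [ 0.5505  0.3391 -0.4321  0.7996  0.     -0.5752] True
0 1 20 1 [-0.2422  0.127  -0.416   1.0839  0.3447  1.4061] [-0.217   0.2875 -0.2135  1.1168  0.346   1.4329] [-0.217   0.3042 -0.2346  1.079   0.346   1.4329]
0 1 20 -1 [-0.2422  0.127  -0.416   1.0839  0.3447 -1.7355] [-0.217   0.2875 -0.2135  1.1168  0.346  -1.7087] [-0.217   0.3042 -0.2346  1.079   0.346  -1.7087]
0 1 40 1 [-0.3903  0.2401 -0.4311  1.145   0.6605  1.1833] [-0.3419  0.3828 -0.2267  1.1697  0.6714  1.2433] [-0.3419  0.4027 -0.2433  1.1331  0.6714  1.2433]
0 1 40 -1 [-0.3903  0.2401 -0.4311  1.145   0.6605 -1.9583] [-0.3419  0.3828 -0.2267  1.1697  0.6714 -1.8983] [-0.3419  0.4027 -0.2433  1.1331  0.6714 -1.8983]
2 -1 20 1 [ 0.6212  0.5204  0.1253 
[... 544 characters left out ...]
131  2.4055] [ 0.6146  0.8474  0.5024  1.7223 -0.5131  2.4055]
2 1 20 1 [ 0.2433  0.19   -0.3416  0.9217  0.3294  1.9209] [ 0.1942  0.3394 -0.1426  0.9881  0.3348  1.8693] [ 0.1942  0.3552 -0.1635  0.9513  0.3348  1.8693]
2 1 20 -1 [ 0.2433  0.19   -0.3416  0.9217  0.3294 -1.2207] [ 0.1942  0.3394 -0.1426  0.9881  0.3348 -1.2723] [ 0.1942  0.3552 -0.1635  0.9513  0.3348 -1.2723]
2 1 40 1 [ 0.1065  0.202  -0.4764  0.7322  0.6825  1.8216] [ 0.0762  0.3515 -0.2699  0.8137  0.687   1.7829] [ 0.0762  0.372  -0.2868  0.7763  0.687   1.7829]
2 1 40 -1 [ 0.1065  0.202  -0.4764  0.7322  0.6825 -1.32  ] [ 0.0762  0.3515 -0.2699  0.8137  0.687  -1.3587] [ 0.0762  0.372  -0.2868  0.7763  0.687  -1.3587]
```

```bash
cat >> plan.py <<'E'
def pick(env,eoat,sense,m):
    c,_=MUG[m]; R=grasp(m)
    eoat.gripper_to(1.0)
    env.movep([*c,.16],R); env.move_l([*c,GZ],speed=.12)
    eoat.gripper_to(0.3,grip_force=45)
    s=sense(); print("grip gap",s["finger_gap"],s["ft_force"],s["eef_pos"])
    env.move_l([*c,.20],speed=.15)
    s=sense(); print("lift",s["finger_gap"],s["ft_force"],s["time"])
E
python3 - <<'E'
from plant import env,eoat,sense,eyes
from plan import *
pick(env,eoat,sense,"A")
R,t=hang(0,1,np.radians(40))
env.movep(t(HK[0]+RX*-.11+Z*.03),R)
f=eyes.grab_frame("wrist"); cv2.imwrite("pics/e_wrist.png",f["color"])
f=eyes.grab_frame("scene"); crop(f,300,150,440,290,4,"pics/e_scene.png")
f=eyes.grab_frame("top"); crop(f,230,120,390,240,5,"pics/e_top.png"); np.savez("pics/e_top.npz",**f)
s=sense();print(s["time"],s["eef_pos"],s["finger_gap"],s["ft_force"])
E
```

```text
grip gap 0.7225776435864578 [-0.4697 -0.3922  4.9844] [0.4569 0.164  0.0229]
lift 0.7195742301706292 [ 0.2852 -0.077  -1.4758] 11.775
13.4083 [0.4917 0.0579 0.1696] 0.7209632502052287 [-0.7911 -1.5367 -0.844 ]
```

View pics/e_wrist.png

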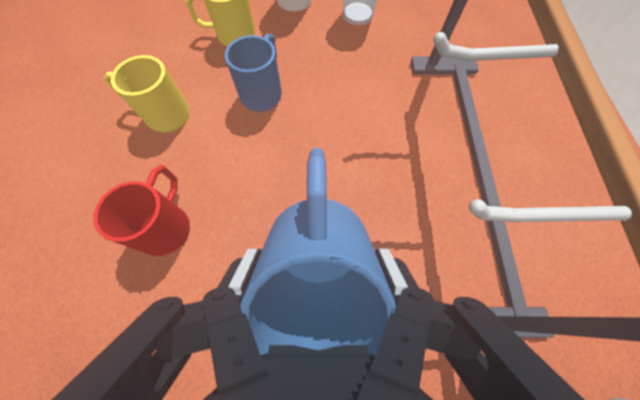

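View pics/e_scene.png

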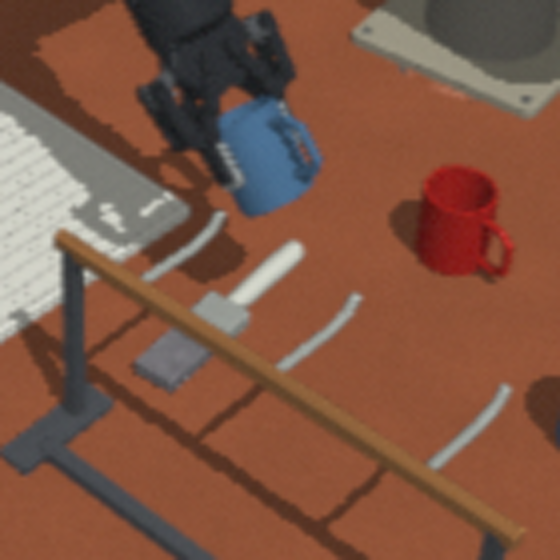

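View pics/e_top.png

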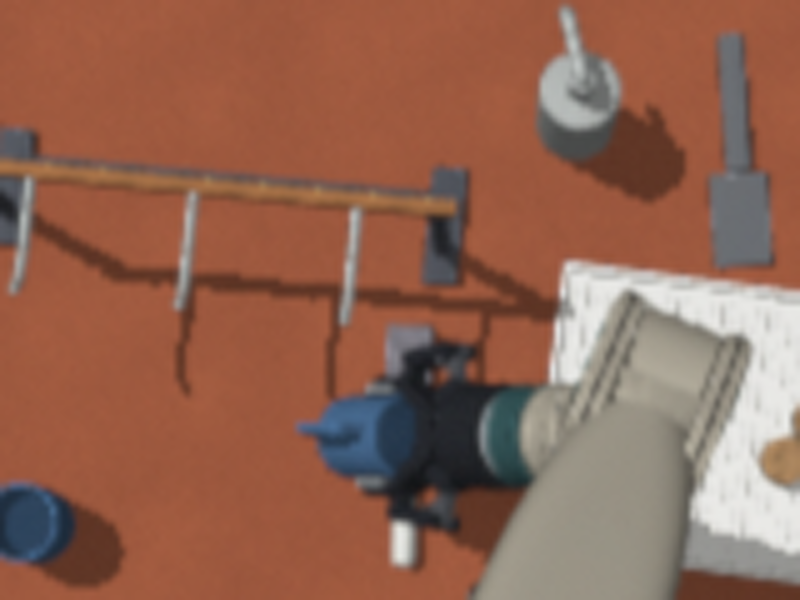

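The mug is held squarely, with its handle at wrist column 317, on the jaws' mid-plane. Next I'll thread it onto hook0, stopping a little in front of the low point so the knuckles stay off the rail.

```bash
python3 - <<'E'
from plant import env,eoat,sense,eyes
from plan import *
R,t=hang(0,1,np.radians(40))
def st(n): s=sense();print(n,s["time"],s["eef_pos"],s["ft_force"],s["finger_gap"])
env.move_l(t(HK[0]+RX*-.11+Z*.008),speed=.1);st("a")
env.move_l(t(HK[0]+RX*-.035+Z*.008),speed=.1);st("b")
env.move_l(t(HK[0]+RX*-.010+Z*.008),speed=.05);st("c")
env.move_l(t(HK[0]+RX*-.010-Z*.009),speed=.03);st("d")
f=eyes.grab_frame("wrist"); cv2.imwrite("pics/f_wrist.png",f["color"])
f=eyes.grab_frame("scene"); crop(f,300,150,440,290,4,"pics/f_scene.png")
E
```

```text
a 13.775 [0.4911 0.0579 0.1472] [-1.0281  0.0915 -2.414 ] 0.7230908339862312
b 14.675 [0.5658 0.0511 0.1473] [ 0.575   1.2489 -1.9969] 0.7278858835269132
c 15.325 [0.5913 0.0487 0.1473] [-0.0128  0.0825 -1.4895] 0.7193256189501886
d 16.0417 [0.5914 0.0486 0.1304] [ 0.468  -0.1212 -2.0402] 0.7216840111458799
```

View pics/f_wrist.png

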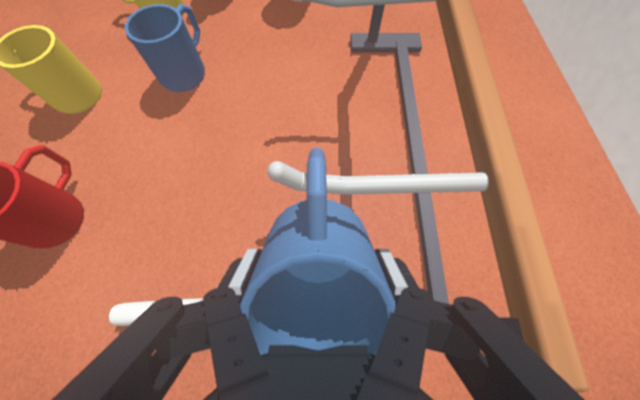

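View pics/f_scene.png

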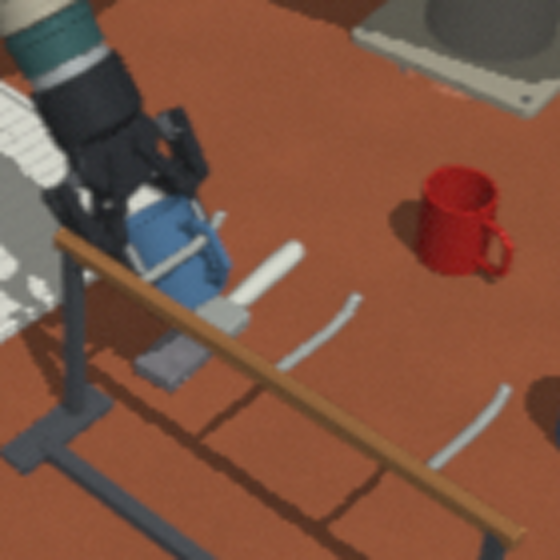

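The wire passes through the handle at wrist pixel (317,183) and shows on both sides of it. Lowering a little more and releasing.

```bash
python3 - <<'E'
from plant import env,eoat,sense,eyes
from plan import *
R,t=hang(0,1,np.radians(40))
def st(n): s=sense();print(n,s["time"],s["eef_pos"],s["ft_force"],s["finger_gap"])
p=t(HK[0]+RX*-.010-Z*.012)
env.move_l(p,speed=.03);st("d")
eoat.gripper_to(0.86);st("open")
p2=p-R[:,2]*.10
env.move_l(p2,speed=.1);st("back")
f=eyes.grab_frame("wrist"); cv2.imwrite("pics/g_wrist.png",f["color"])
env.move_l(p2-R[:,2]*.03-RX*.05+Z*.1,speed=.2)
f=eyes.grab_frame("scene"); crop(f,300,150,440,290,4,"pics/g_scene.png")
st("e")
E
```

```text
d 16.3917 [0.592  0.0491 0.129 ] [-2.4387  0.7773  5.7322] 0.7214458203837419
open 16.6667 [0.5914 0.0486 0.1273] [ 0.395   0.2319 -0.0509] 0.8595135483202243
back 17.8167 [ 0.5853 -0.0149  0.2035] [ 0.4772 -0.3215 -0.5027] 0.8591354785255038
e 18.7333 [ 0.5339 -0.0298  0.3256] [ 0.1083  0.0863 -1.5861] 0.8628774384426015
```

View pics/g_wrist.png

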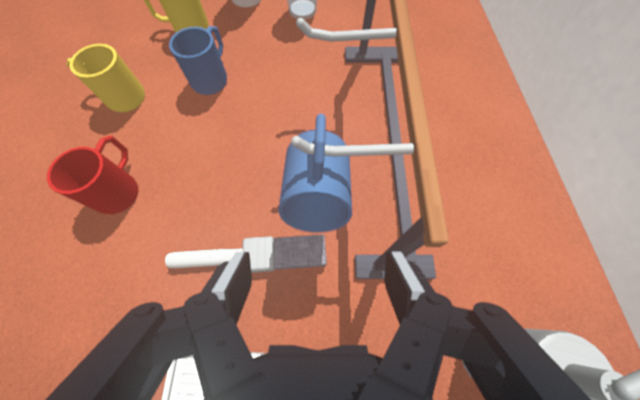

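View pics/g_scene.png

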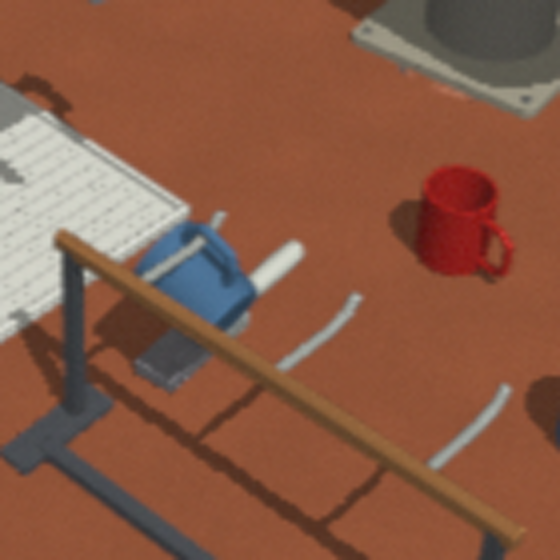

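Mug A is hanging on hook0, swinging gently. Now mug B, first checking clearance to the yellow mugs.

```bash
python3 - <<'E'
from plant import env,eoat,sense,eyes
from plan import *
W=dict(np.load("pics/c_wrist.npz"))
c,h=MUG["B"]
for p in [(158,241),(255,290)]: 
    y=plane(W,*p,.075)[:2]; d=y-c; a=h-np.pi/2; ja=np.array([np.cos(a),np.sin(a)]); print(y,"along jaw",d@ja,"across",d@[-ja[1],ja[0]])
pick(env,eoat,sense,"B")
R,t=hang(2,1,np.radians(15))
env.movep(t(HK[2]+RX*-.11+Z*.03),R)
f=eyes.grab_frame("wrist"); cv2.imwrite("pics/i_wrist.png",f["color"])
def st(n): s=sense();print(n,s["time"],s["eef_pos"],s["ft_force"],s["finger_gap"])
st("pre")
env.move_l(t(HK[2]+RX*-.11+Z*.008),speed=.1)
env.move_l(t(HK[2]+RX*-.035+Z*.008),speed=.1);st("b")
env.move_l(t(HK[2]+RX*-.010+Z*.008),speed=.05);st("c")
env.move_l(t(HK[2]+RX*-.010-Z*.009),speed=.03);st("d")
f=eyes.grab_frame("wrist"); cv2.imwrite("pics/j_wrist.png",f["color"])
f=eyes.grab_frame("scene"); crop(f,320,150,480,290,4,"pics/j_scene.png")
E
```

```text
[0.3907 0.4698] along jaw -0.0913526379217469 across 0.10077156355018876
[0.2932 0.3127] along jaw -0.11177246145989474 across -0.08296903685505837
grip gap 0.7233267981226523 [-1.0159  1.5421  4.255 ] [0.4304 0.3401 0.023 ]
lift 0.7259835998863244 [-0.0556 -0.6203 -2.6097] 23.5667
pre 24.25 [0.5114 0.2917 0.1825] [ 0.0065  0.9598 -2.7599] 0.723138752392266
b 25.5167 [0.5863 0.285  0.1609] [ 0.2867 -0.1839 -2.8144] 0.7223052497801857
c 26.1667 [0.6118 0.2828 0.161 ] [ 1.1228 -0.9641 -2.2066] 0.7241054998943465
d 26.8833 [0.6118 0.2829 0.1441] [-0.0317 -0.0673 -2.4316] 0.7274326575179201
```

View pics/j_wrist.png

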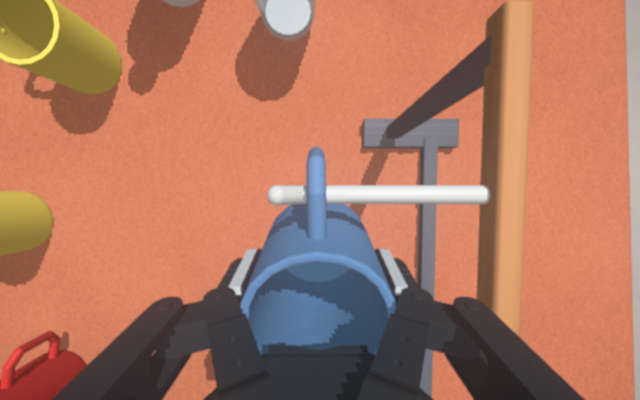

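View pics/j_scene.png

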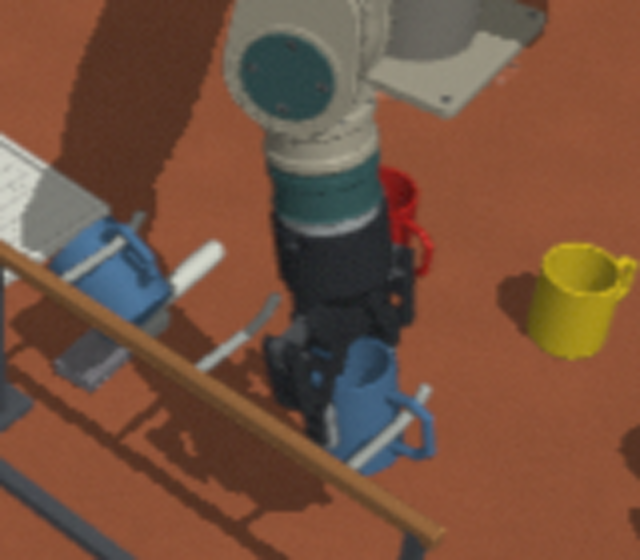

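The wire passes through the handle at (317,193). Releasing, then moving over the tray for a close look at the heap.

```bash
python3 - <<'E'
from plant import env,eoat,sense,eyes
from plan import *
R,t=hang(2,1,np.radians(15))
def st(n): s=sense();print(n,s["time"],s["eef_pos"],s["ft_force"],s["finger_gap"])
p=t(HK[2]+RX*-.010-Z*.0125)
env.move_l(p,speed=.03);st("d")
eoat.gripper_to(0.86);st("open")
p2=p-R[:,2]*.12
env.move_l(p2,speed=.08);st("back")
f=eyes.grab_frame("wrist"); cv2.imwrite("pics/k_wrist.png",f["color"])
env.move_l(p2+Z*.1-RX*.05,speed=.25)
# view over tray: camera on +x side
env.movep([.48,-.28,.30],down(np.radians(-90))); st("view")
f=eyes.grab_frame("wrist"); cv2.imwrite("pics/l_wrist.png",f["color"]);np.savez("pics/l_wrist.npz",**f)
f=eyes.grab_frame("scene"); cv2.imwrite("pics/l_scene.png",f["color"])
E
```

```text
d 27.25 [0.6128 0.2833 0.1419] [-0.6509  0.0964  2.1268] 0.721754117189162
open 27.525 [0.6117 0.2828 0.1405] [ 0.4276 -0.7132  0.7818] 0.8639594661493749
back 29.175 [0.6087 0.2519 0.2558] [ 0.5936 -0.1092  0.625 ] 0.8599375937159368
view 31.775 [ 0.4805 -0.2793  0.3001] [ 0.4733  0.6221 -0.2234] 0.8609205156661852
```

View pics/k_wrist.png

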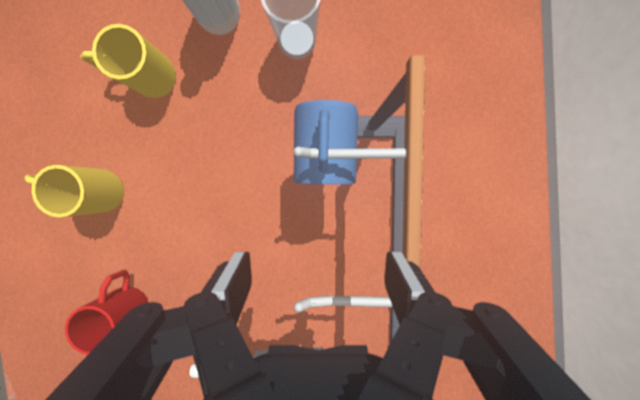

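View pics/l_wrist.png

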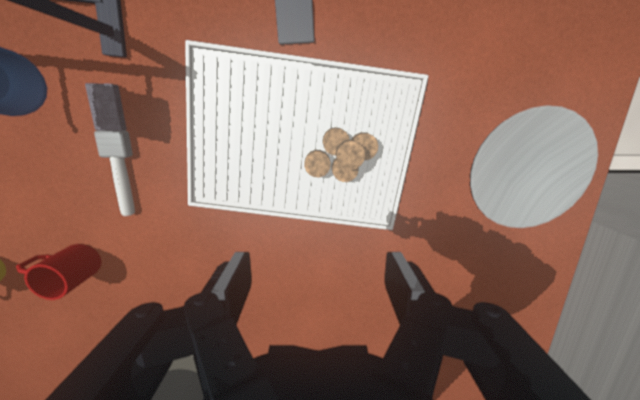

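View pics/l_scene.png

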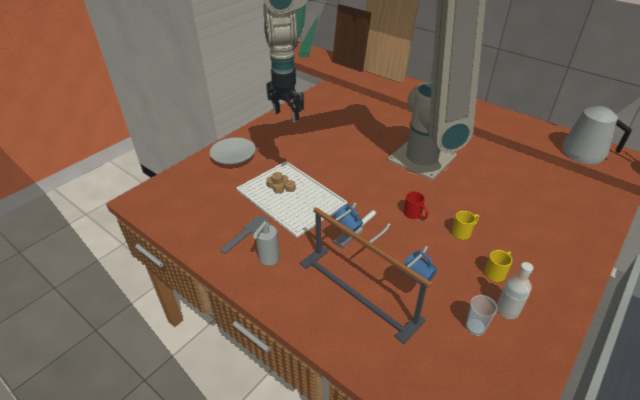

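Both mugs hang, with mug B's wire at (325,152) in the wrist view. Next I'll measure the tray frame and the five corks from depth.

```bash
cat > corks.py <<'E'
from plan import *
def tray(f):
    """tray pose from the white blob's outer edge, rim top z=.014"""
    hsv=cv2.cvtColor(f["color"],cv2.COLOR_BGR2HSV); P,ok=cloud(f)
    m=((hsv[...,1]<60)&(hsv[...,2]>150)&ok&(abs(P[...,2]-.008)<.02)&(P[...,0]>.33)&(P[...,0]<.68)&(P[...,1]>-.47)&(P[...,1]<-.04)).astype(np.uint8)
    k,l,st,c=cv2.connectedComponentsWithStats(m); i=1+st[1:,4].argmax()
    cn=max(cv2.findContours((l==i).astype(np.uint8),0,1)[0],key=cv2.contourArea)[:,0]
    q=np.array([plane(f,u,v,.014)[:2] for u,v in cn],np.float32)
    r=cv2.minAreaRect(q*1000); return r
def corks(f,ztop=None):
    """discs seen: top faces by depth layers"""
    P,ok=cloud(f);hsv=cv2.cvtColor(f["color"],cv2.COLOR_BGR2HSV)
    m=cv2.inRange(hsv,(8,70,40),(25,255,255))>0
    reg=m&ok&(P[...,0]>.33)&(P[...,0]<.68)&(P[...,1]>-.47)&(P[...,1]<-.04)
    out=[]
    for lo,hi,zt in((.052,.075,.061),(.029,.045,.035)):
        mm=(reg&(P[...,2]>lo)&(P[...,2]<hi))
        q=P[mm]
        if len(q)<30: continue
        # raster of the top layer, 0.5 mm/px
        g=np.zeros((800,900),np.uint8); 
        ij=((q[:,:2]-[.3,-.5])/.0005).astype(int); g[ij[:,0],ij[:,1]]=255
        g=cv2.morphologyEx(g,cv2.MORPH_CLOSE,np.ones((9,9),np.uint8))
        d=cv2.distanceTransform(g,cv2.DIST_L2,5)
        while True:
            _,v,_,loc=cv2.minMaxLoc(d)
            if v<22: break
            out.append((loc[1]*.0005+.3,loc[0]*.0005-.5,zt,v*.0005)); cv2.circle(d,loc,48,0,-1)
    return np.array(out)
E
python3 - <<'E'
from corks import *
for n in("l_wrist","a_top"):
    f=dict(np.load(f"pics/{n}.npz")); print(n,tray(f)); print(corks(f))
f=dict(np.load("pics/l_wrist.npz")); crop(f,280,100,400,200,6,"pics/m.png")
E
```

```text
l_wrist ((511.53106689453125, -251.20079040527344), (339.9769592285156, 240.249267578125), 82.6461410522461)
[[ 0.503  -0.324   0.061   0.018 ]
 [ 0.4855 -0.2785  0.035   0.0166]]
a_top ((510.5429382324219, -250.9813232421875), (341.99658203125, 241.92840576171875), 82.63011169433594)
[]
```

View pics/m.png

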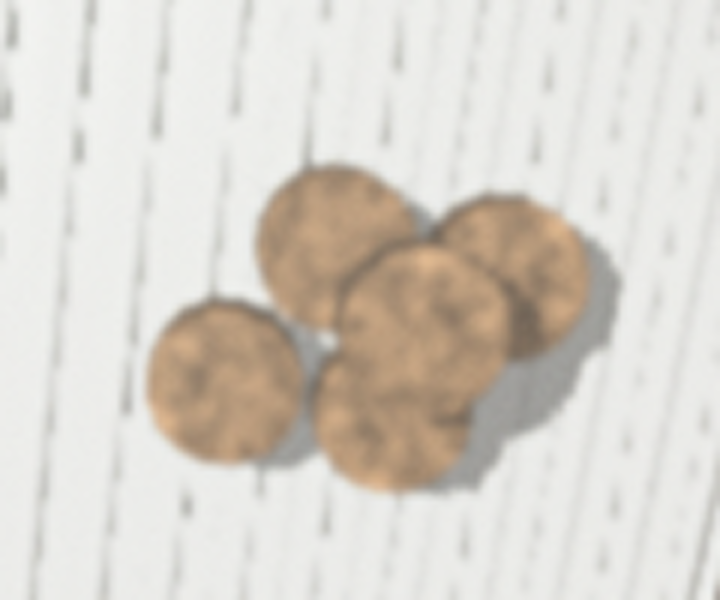

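The tray centre is at (0.511, −0.251), yaw −7.35°, and the top cork is at (0.503, −0.324). I'll move the top cork first, then look again.

```bash
cat >> corks.py <<'E'
TC=np.array([.511,-.251]);TY=np.radians(-7.35)
TX=np.array([np.cos(TY),np.sin(TY)]);TYv=np.array([-np.sin(TY),np.cos(TY)])
def t2w(x,y): return TC+TX*x+TYv*y
def w2t(p): d=np.asarray(p)[:2]-TC; return np.array([d@TX,d@TYv])
def tophead(h): # bring heading to the comfortable half turn
    h=np.degrees(h)
    while h<-33: h+=180
    while h>=147: h-=180
    return np.radians(h)
def take(env,eoat,sense,src,h,z,dst,hd=None,zd=.017,opn=.66,opn2=.62):
    R=down(tophead(h)); eoat.gripper_to(opn)
    env.movep([*src,.12],R); env.move_l([*src,z],speed=.12)
    a=sense()["ft_force"]
    eoat.gripper_to(.2,grip_force=25); s=sense(); print("grip",s["finger_gap"],a,s["ft_force"],s["eef_pos"])
    env.move_l([*src,.12],speed=.15); s=sense(); print("lift",s["finger_gap"],s["time"])
    R=down(tophead(TY+np.pi/2 if hd is None else hd))
    env.movep([*dst,.12],R); env.move_l([*dst,zd],speed=.1)
    s=sense();print("down",s["finger_gap"],s["ft_force"])
    eoat.gripper_to(opn2); env.move_l([*dst,.12],speed=.2)
E
python3 - <<'E'
from plant import env,eoat,sense,eyes
from corks import *
d=t2w(-.06,.11); print(d)
# tip ~ same relation to cork bottom when placing: picked at z=.042 with cork bottom .035 -> place cork bottom at .009
take(env,eoat,sense,[.503,-.324],np.radians(82.65),.042,d,zd=.017)
env.movep([.42,-.27,.26],down(np.radians(82.65)))
f=eyes.grab_frame("wrist"); cv2.imwrite("pics/n_wrist.png",f["color"]);np.savez("pics/n_wrist.npz",**f)
print(corks(f)); print(sense()["time"])
E
```

```text
[ 0.4656 -0.1342]
grip 0.45418198238236146 [-0.2288  0.0522 -0.8819] [-0.6129  0.1557  3.5042] [ 0.5041 -0.3248  0.0434]
lift 0.45540957455646014 36.525
down 0.4544360537258631 [-4.6103  1.5313  6.6094]
[[ 0.477  -0.3195  0.035   0.0174]
 [ 0.484  -0.2785  0.035   0.0169]
 [ 0.5155 -0.3055  0.035   0.0167]
 [ 0.4615 -0.135   0.035   0.0166]
 [ 0.504  -0.343   0.035   0.0125]]
40.325
```

View pics/n_wrist.png

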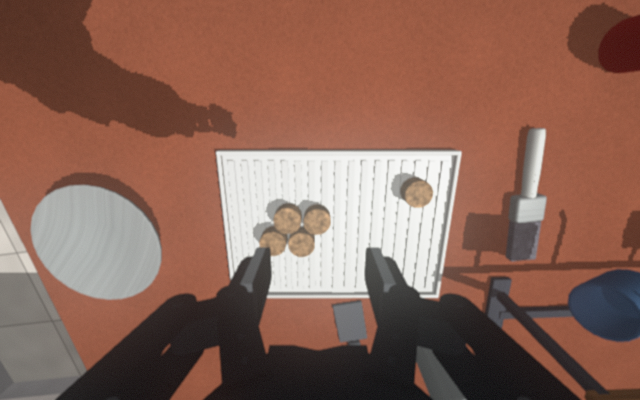

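```bash
cat >> corks.py <<'E'
def best(i,C,half=.029,th=.016,w=.011):
    """heading with the largest gap between open fingers and the other corks"""
    r=[]
    for h in np.radians(np.arange(0,180,3)):
        u=np.array([np.cos(h),np.sin(h)]);v=np.array([-u[1],u[0]]); g=9
        for j in range(len(C)):
            if j==i: continue
            d=C[j][:2]-C[i][:2]; a,b=d@u,d@v
            for s in(1,-1):
                da=max(abs(a*s-(half+th/2))-th/2,0);db=max(abs(b)-w,0)
                g=min(g,np.hypot(da,db)-.020)
        r.append((g,np.degrees(h)))
    return sorted(r)[::-1][:3]
E
python3 - <<'E'
from corks import *
f=dict(np.load("pics/l_wrist.npz")); print(plane(f,365.5,145.5,.035))
C=np.array([[.477,-.3195],[.4845,-.2785],[.5155,-.3055],[.507,-.346],[.4615,-.135]])
for i in range(4): print(i,w2t(C[i]),best(i,C))
E
```

```text
[ 0.5127 -0.3481  0.035 ]
0 [-0.025  -0.0723] [(np.float64(-0.01102645867788396), np.float64(51.0)), (np.float64(-0.011149636327619172), np.float64(171.0)), (np.float64(-0.011197379358413508), np.float64(108.0))]
1 [-0.0228 -0.0307] [(np.float64(0.005651212396872992), np.float64(21.0)), (np.float64(0.00549987913793798), np.float64(18.0)), (np.float64(0.004036046513623985), np.float64(24.000000000000004))]
2 [ 0.0114 -0.0535] [(np.float64(-0.010400831339305878), np.float64(108.0)), (np.float64(-0.011035277195537811), np.float64(168.0)), (np.float64(-0.011149636327619172), np.float64(171.0))]
3 [ 0.0082 -0.0947] [(np.float64(0.00501906506472985), np.float64(18.0)), (np.float64(0.004650216688924545), np.float64(21.0)), (np.float64(0.0033963374929796147), np.float64(14.999999999999998))]
```

```bash
python3 - <<'E'
from plant import env,eoat,sense,eyes
from corks import *
take(env,eoat,sense,[.4845,-.2785],np.radians(21),.017,t2w(.06,.11),zd=.018)
env.movep([.52,-.16,.28],down(np.radians(82.65)))
f=eyes.grab_frame("wrist"); cv2.imwrite("pics/o_wrist.png",f["color"]);np.savez("pics/o_wrist.npz",**f)
C=corks(f);print(C); print(sense()["time"])
for i in range(len(C)): print(i,w2t(C[i]),best(i,C))
E
```

```text
grip 0.4579846706178739 [-0.2072  0.286   1.0804] [-0.3381  0.344   5.3704] [ 0.4855 -0.2792  0.0182]
lift 0.4530188821936911 43.7333
down 0.454485526122855 [-1.908  -0.2954  1.5923]
[[ 0.4775 -0.319   0.035   0.0176]
 [ 0.5095 -0.3455  0.035   0.0174]
 [ 0.581  -0.1495  0.035   0.017 ]
 [ 0.5165 -0.305   0.035   0.0168]
 [ 0.462  -0.1345  0.035   0.0167]]
47.4083
0 [-0.0245 -0.0717] [(np.float64(0.0059611537247963794), np.float64(81.0)), (np.float64(0.0052830785885865025), np.float64(78.0)), (np.float64(0.004343195480861196), np.float64(84.0))]
1 [ 0.0106 -0.0939] [(np.float64(0.005569093405539363), np.float64(21.0)), (np.float64(0.005020677710055196), np.float64(18.0)), (np.float64(0.0039498352788942225), np.float64(24.000000000000004))]
2 [0.0564 0.1096] [(np.float64(0.09209847764153839), np.float64(84.0)), (np.float64(0.0917595039782691), np.float64(81.0)), (np.float64(0.09049313140283731), np.float64(87.0))]
3 [ 0.0124 -0.0529] [(np.float64(0.005549679862324939), np.float64(141.0)), (np.float64(0.00481916299811987), np.float64(138.0)), (np.float64(0.003932994021871392), np.float64(144.0))]
4 [-0.0635  0.1093] [(np.float64(0.09209847764153839), np.float64(84.0)), (np.float64(0.0917595039782691), np.float64(81.0)), (np.float64(0.09049313140283731), np.float64(87.0))]
```

View pics/o_wrist.png

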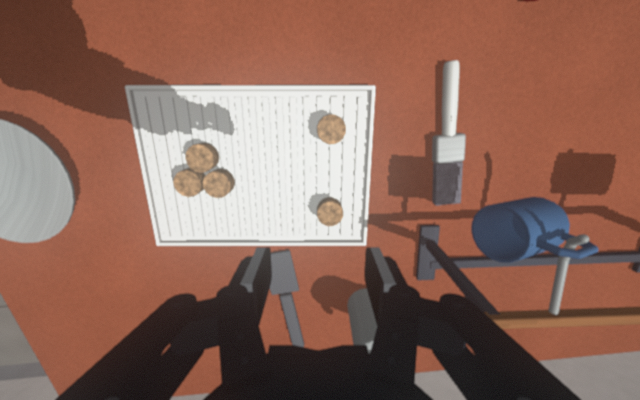

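Three corks are left in the cluster (wrist pixels (201,156), (188,182), (217,183)), and the two placed ones are on target. Next one out.

```bash
python3 - <<'E'
from plant import env,eoat,sense,eyes
from corks import *
def look(n):
    env.movep([.52,-.16,.28],down(np.radians(82.65)))
    f=eyes.grab_frame("wrist"); cv2.imwrite(f"pics/{n}.png",f["color"]);np.savez(f"pics/{n}.npz",**f)
    C=corks(f)
    for i in range(len(C)): print(i,C[i],w2t(C[i]),best(i,C)[0])
    print(sense()["time"]); return C
take(env,eoat,sense,[.5165,-.305],np.radians(141),.017,t2w(.06,.012),zd=.018)
C=look("p_wrist")
i=np.argmin(np.hypot(C[:,0]-.4775,C[:,1]+.319)); g,h=best(i,C)[0]
if np.hypot(C[i,0]-.4775,C[i,1]+.319)<.01 and g>.003:
    take(env,eoat,sense,C[i,:2],np.radians(h),.017,t2w(-.06,.012),zd=.018)
    C=look("q_wrist")
E
```

```text
grip 0.45220973490155614 [ 0.3044 -0.4819 -0.4786] [-1.07    0.5964  4.5731] [ 0.5175 -0.3058  0.0184]
lift 0.4581867009956981 50.9
down 0.4549667935651209 [-0.808  -0.156  -1.0152]
0 [ 0.51   -0.346   0.035   0.0172] [ 0.0112 -0.0943] (np.float64(0.04626097944358014), np.float64(42.0))
1 [ 0.462  -0.1345  0.035   0.0169] [-0.0635  0.1093] (np.float64(0.09167124989461883), np.float64(84.0))
2 [ 0.571  -0.2465  0.035   0.0167] [0.0589 0.0121] (np.float64(0.061934680229373734), np.float64(156.0))
3 [ 0.5805 -0.149   0.035   0.0166] [0.0559 0.1101] (np.float64(0.05534890526773935), np.float64(21.0))
4 [ 0.463  -0.293   0.035   0.0146] [-0.0422 -0.0478] (np.float64(0.04626097944358014), np.float64(42.0))
54.9167
```

```bash
python3 - <<'E'
from plant import env,eoat,sense,eyes
from corks import *
f=eyes.grab_frame("wrist");np.savez("pics/r.npz",**f); crop(f,120,70,380,255,3,"pics/r_wrist.png"); 
for c in corks(f): print(c,w2t(c))
E
```

```text
[ 0.51   -0.3455  0.035   0.017 ] [ 0.0111 -0.0939]
[ 0.462  -0.1345  0.035   0.0168] [-0.0635  0.1093]
[ 0.5805 -0.149   0.035   0.0167] [0.0559 0.1101]
[ 0.5705 -0.2465  0.035   0.0165] [0.0584 0.0121]
[ 0.463  -0.2925  0.035   0.0147] [-0.0423 -0.0473]
```

View pics/r_wrist.png

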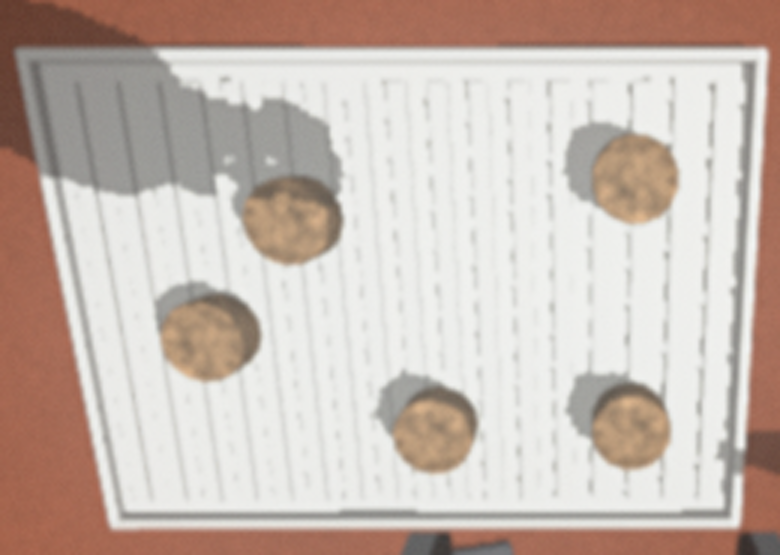

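A cork was knocked aside while the arm was elsewhere; it now sits flat at crop pixel (292,220). It's just about clear of its neighbour, but I'll move it to its planned spot for margin.

```bash
python3 - <<'E'
from plant import env,eoat,sense,eyes
from corks import *
f=dict(np.load("pics/r.npz"))
for uv in((292,221),(208,337),(635,177)): print(plane(f,120+uv[0]/3-.33,70+uv[1]/3-.33,.035))
src=plane(f,120+292/3-.33,70+221/3-.33,.035)[:2]
take(env,eoat,sense,src,np.radians(40),.017,t2w(-.06,.012),zd=.018,opn=.75)
env.movep([.52,-.16,.28],down(np.radians(82.65)))
f=eyes.grab_frame("wrist");np.savez("pics/s.npz",**f); crop(f,120,70,380,255,3,"pics/s_wrist.png"); 
C=corks(f)
for c in C: print(c,w2t(c))
from scipy.spatial.distance import pdist
print("min gap",pdist(C[:,:2]).min()-.04,sense()["time"])
cv2.imwrite("pics/s_full.png",f["color"])
g=eyes.grab_frame("scene");crop(g,230,150,450,310,3.6,"pics/s_scene.png")
E
```

```text
[ 0.4608 -0.29    0.035 ]
[ 0.5083 -0.3422  0.035 ]
[ 0.4615 -0.1339  0.035 ]
grip 0.45945419297993 [ 0.0788  0.3268 -0.0119] [-0.1606  1.2643  6.2069] [ 0.4615 -0.2907  0.0181]
lift 0.45760322339225873 58.2833
down 0.45729280881906015 [0.2176 1.0035 1.3973]
[ 0.4535 -0.231   0.035   0.017 ] [-0.0596  0.0125]
[ 0.51  -0.346  0.035  0.017] [ 0.0112 -0.0943]
[ 0.581  -0.1495  0.035   0.0169] [0.0564 0.1096]
[ 0.4625 -0.1345  0.035   0.0165] [-0.063   0.1093]
[ 0.5715 -0.247   0.035   0.0163] [0.0595 0.0117]
min gap 0.05691878042980109 61.9
```

View pics/s_wrist.png

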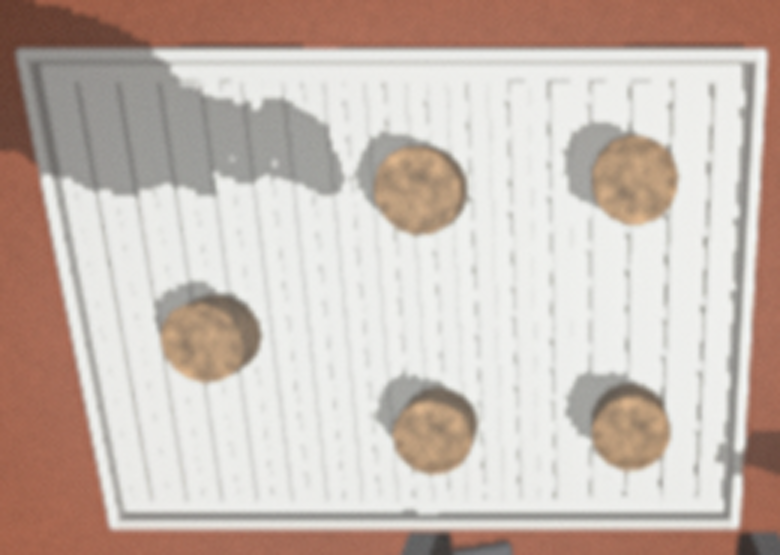

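View pics/s_scene.png

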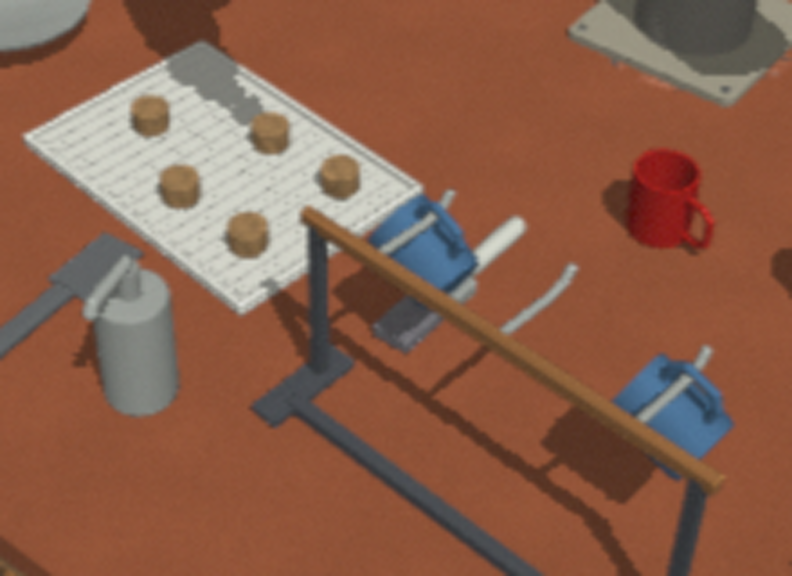

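All five corks are spread, with a smallest gap of 57 mm, and both mugs hang. I'll retreat, check the whole scene against the start, and hand in.

```bash
python3 - <<'E'
from plant import env,eoat,sense,eyes
from corks import *
env.movep([.256,-.57,.25],down(np.radians(-66)))
env.sleep(2)
f=eyes.grab_frame("top");cv2.imwrite("pics/t_top.png",f["color"])
a=dict(np.load("pics/a_top.npz"));d=cv2.absdiff(f["color"],a["color"]).max(2);d=cv2.cvtColor(255-d,cv2.COLOR_GRAY2BGR)
cv2.imwrite("pics/t_diff.png",d)
f=eyes.grab_frame("scene");crop(f,280,150,500,310,3.6,"pics/t_scene.png")
print(sense()["time"])
E
```

```text
65.825
```

View pics/t_top.png

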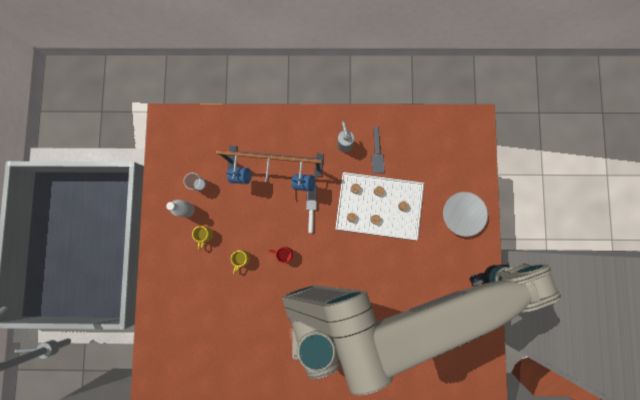

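View pics/t_diff.png

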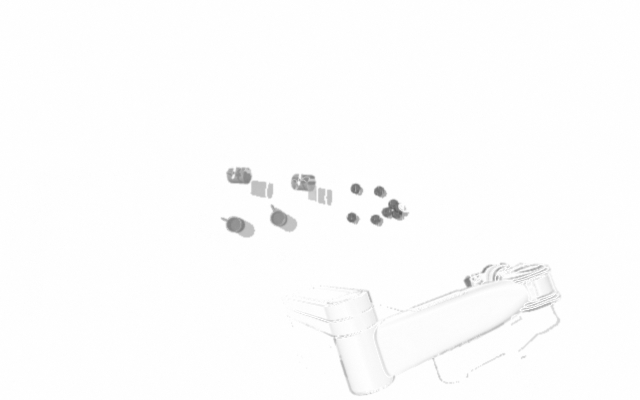

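View pics/t_scene.png

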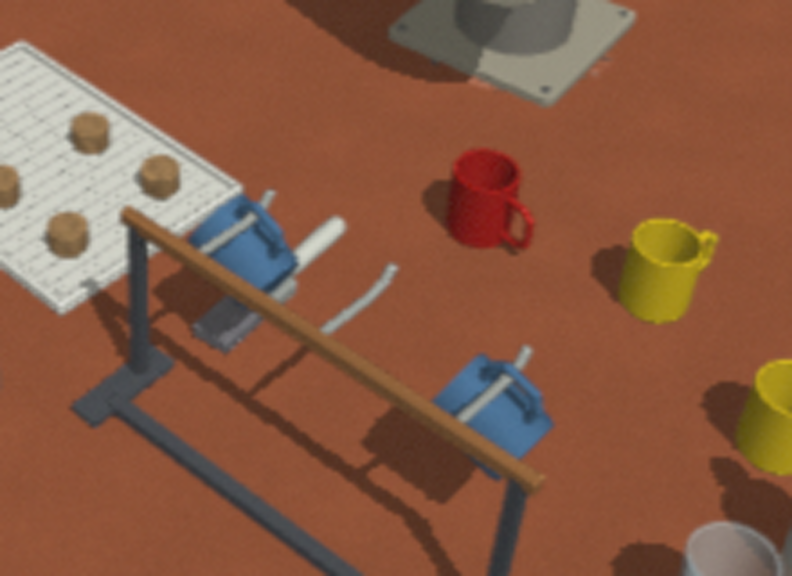

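The difference picture shows changes only at the mugs, the corks, their shadows and the arm. Everything else is where it started, so I'm handing in.

```bash
python3 -c "
from plant import env
env.sign_off()"
```

```text
the job is handed in; nothing more can be done
```

The job is done and handed in at about 66 s on the robot's clock. Both blue mugs hang by their handles on the two outer hooks (hook0 and hook2). The third mug was not in the scene. The five corks present lie flat in the drying tray in a single layer.

- **Corks:** one was knocked aside partway through; I found it again and set it on its planned spot. The last close view, taken before the arm withdrew, showed a smallest gap of about 57 mm between corks. All of them were well inside the rim.
- **Mugs:** in the last pictures both were hanging handle uppermost, with the robot well clear.
- **Other things:** comparing the overhead picture with the one from the start, only the mugs, the corks, their shadows and the arm had changed.

None of the final checks failed or disagreed.

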